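# Rack the tared vials, then tip the caps into the tray's pouring corner and hold

## Robot

A 6-joint arm with a two-finger parallel gripper is mounted at the origin on the work surface. World frame = base frame: x ahead of the robot, y to its left, z up, the work surface at z = 0. Lengths are in mm, angles in rad, forces in N, time in s.
With the tool pointing down it reaches from about 350 to 775 mm from the base axis. Payload 7.3 kg.
Tool frame: the origin (TCP) lies at the very end of the fingers, on their centre line; the grasp point (between the pads) lies bot.grip_point_offset behind it (bot.grip_point_offset is the distance from the TCP to the grasp point, in mm); z points along the fingers, y is the line along which they close (so a half turn about z gives the same grasp; the last joint's range is limited). The gripper opens to 92 mm and grips with 3 to 60 N. Pads are 19 mm wide; open, the fingers measure 130 mm over their backs; the gripper's body (75 mm by 190 mm) begins 47 mm behind the grasp point.
Start: joints at [-1.341, 0.342, 1.524, -0, 1.275, -0.146], TCP at [192.708, -488.376, 205.641] pointing down, gripper open.
Joint ranges: [-2.53, 2.53], [-0.77, 2.02], [0.04, 2.7], [-1, 4.14], [0.28, 2.66], [-3.11, 3.11]. Speed limits (rad/s): [2.57, 2.57, 3.14, 3.14, 3.14, 3.14].

## Interface

Orientations are given as [roll, pitch, yaw] about the fixed x, y, z axes, in that order (R = Rz(yaw) Ry(pitch) Rx(roll)).
In Python, from plant import bot gives the robot as it stands. The module is installed in compiled form; this text tells all that it offers.
- The arm moves only by the tool carry_out, never from a script. Its argument "plan" is a list of rows, each an object of numbers: "tx", "ty", "tz": the shift along the world's x, y, z in mm; "rx", "ry", "rz": the turn, a rotation vector about the world's x, y, z in rad. A call has 1 to 12 rows; each row shifts and turns the commanded pose from where the row before left it; what a row does not reach is not made up. A row lasts 1/10 s, in which the tool goes at most 50 mm and 8.59 degrees, less where a joint would pass 70% of its speed; a pose out of reach is approached as far as the arm can. A call with a gripper value outside its range is refused whole. "gripper" is the closure, from 0 (fully open) to 1 (shut), set as the call begins (left out, the last holds). The fingers move at their own pace and stop on an object; the grip force is fixed at half the most. Time passes only in rows, so rows that do not move let the fingers close. It gives the time, the measured TCP pose, the force, the opening and the grip force at its end, in the units of the state.
- bot.get_obs(): the state, without advancing time (a new reading comes with each control period).
- bot.capture(name): name is "scene" or "top" or "wrist"; returns the picture (480x640x3 uint8, red, green, blue); there is no depth.
- bot.camera_model(name): a dict with "camera_matrix" (3x3 intrinsics, pixels), "dist" ([k1, k2, p1, p2, k3] as OpenCV has them; the pictures are not rectified), "R" (3x3) and "t" (3): a world point X has camera coordinates R X + t. Camera axes: x right, y down, z forward; pixel columns grow to the right and rows downward; lengths in mm; the calibration is good to about 2 mm. A picture is of the moment at which its call begins: read the wrist's pose just before it. camera_model takes no time and is no camera call; for the wrist camera it gives the pose at the moment of the call.
- bot.close_job(): hands the job in; it is judged then, once.
The state is a dict: "time": time; "joint_positions": joint angles; "dq": joint speeds; "tau": joint torques, N m; "tool_pos": TCP position; "tcp_rot": TCP orientation; "contact_force": force on the tool from outside, world axes, zero at the start; "moment": the same for the moment, N m; "grip_width": finger opening in mm; "finger_force": force on a finger pad.
Only numpy, scipy, OpenCV 4.12 (cv2) and the standard library are available. Lean on these libraries where they do the work, as an engineer would, in place of code of your own. Each camera call takes 0.05 s, during which the arm holds its last target. There are 200 camera calls.

## Task

Stand the two loose amber vials in free pockets of the grey vial rack, one after the other and fully home. Then take the white tray by its upright grip and tip it onto its bevelled pouring corner, that corner staying down on the bench, until all four black caps have slid together into it. Finish while still holding the tray tilted like that in the gripper, propped on nothing else, with the caps at rest in the corner, and leave the vials already racked and everything else on the bench alone.

Things in the scene. Friction and masses are not known exactly. Their poses are not given: they have to be found in the camera images.
- tray: white smooth pouring tray, 210 (x) x 150 (y) x 40 mm high, walls and floor 4 mm, loose, 0.26 to 0.4 kg. Origin: centre of its underside; x runs away from the end with the grip, z up. Only its corner at +x, -y is cut off at 45 degrees (40 mm off each side, bevel 57 mm wide) with a flared lip. Caps slide on slopes over 14 degrees; 30 to 40 degrees of tilt straight towards the bevel gathers them
- tray_grip (a point): centre of the tray's grip: a level bar 12 mm thick (tray's x), 16 mm high, 102 mm long (tray's y) above the wall of the -x end, on two posts with 78 mm between them. Its top is 82 mm above the tray's underside, its underside 26 mm above the rim; this point is at (-102, 0, 74) mm in the tray's frame. Axes as the tray's
- tray_lip (a point): middle of the bottom outer edge of the tray's bevelled pouring corner, at (85, -55, 0) mm in the tray's frame. Turning the tray about this edge tips it with the corner staying on the bench
- cap0: black screw cap, 27 mm across, 14 mm high, 10 g, lying loose in the tray. Origin: centre of its underside, z up
- cap1: black screw cap, 27 mm across, 14 mm high, 10 g, lying loose in the tray. Origin: centre of its underside, z up
- cap2: black screw cap, 27 mm across, 14 mm high, 10 g, lying loose in the tray. Origin: centre of its underside, z up
- cap3: black screw cap, 27 mm across, 14 mm high, 10 g, lying loose in the tray. Origin: centre of its underside, z up
- vial0: amber glass vial, 28 mm across and 95 mm high (straight body to 76 mm, then a 22 mm neck), open, with a white paper label. Origin: centre of its foot, z up its axis. 40 g. One of the two loose ones, standing on the bench
- vial1: amber glass vial, 28 mm across and 95 mm high (straight body to 76 mm, then a 22 mm neck), open, with a white paper label. Origin: centre of its foot, z up its axis. 40 g. One of the two loose ones, standing on the bench
- rack: grey vial rack, a block 150 (x) x 104 (y) x 50 mm high, fixed to the bench. Origin: centre of its underside, z up. Six round pockets, 31 mm wide, 40 mm deep (floor 10 mm up), at x = -46, 0, 46 and y = -23, 23 mm. The two at x = +46 are taken, any of the other four will do. A seated vial stands 55 mm out of the block
- racked0: amber glass vial, 28 mm across and 95 mm high (straight body to 76 mm, then a 22 mm neck), open, with a white paper label. Origin: centre of its foot, z up its axis. 40 g. Already in the rack's pocket at x = 46, y = -23 mm; leave it there
- racked1: amber glass vial, 28 mm across and 95 mm high (straight body to 76 mm, then a 22 mm neck), open, with a white paper label. Origin: centre of its foot, z up its axis. 40 g. Already in the rack's pocket at x = 46, y = 23 mm; leave it there
- reagent: amber reagent jar, 72 mm across, 110 mm high, beyond the work; origin at the centre of its foot. Leave it alone
- beaker: glass beaker, 72 mm across, 85 mm high, beyond the rack; origin at the centre of its foot. Leave it alone
- check_weight: steel check weight with a knob, 38 mm across, 54 mm high, beyond the tray; origin at the centre of its foot. Leave it alone
- spatula: steel lab spatula, 185 mm long, 10 mm wide, lying on the bench between the robot and the work; origin at about its middle. Leave it alone
There are look-alikes about, which are no part of the job. What is shaped like the vial1 but green or turquoise is not meant.

How it is judged:
By the outcome, as a careful person would: the job done as asked, in the order asked, and still so for the second after the job is handed in, while the arm keeps its last pose, push and grip.
It also fails if it takes over 64 s, if anything falls off the work surface, if the arm or the gripper's body presses on something with over 40 N, if the wrist force passes 120 N, or if a joint passes its speed limit or range.

## Working session

There is one attempt and no reset: what is moved stays moved. The work goes in short steps, Python scripts to look and compute and a tool call to move; the robot and the scene stay as the last step left them, time stands still between calls to the robot, and variables do not carry over. Pictures are saved under pics/ and viewed, at most 10 in all, crops included, and the job is handed in when it is done.

Besides the shell and the picture viewer there is one more tool, called after "Emit:" by a JSON object that holds its "fn" and its "kwargs", one argument or row to a line. carry_out: Moves the arm, as the interface text tells. Its arguments: {"type":"object","properties":{"plan":{"type":"array"},"gripper":{"type":"number"}},"required":["plan"]}

```bash
mkdir -p pics
python3 - <<'E'
from plant import bot
import cv2,numpy as np
o=bot.get_obs();print(o['time'],o['tool_pos'],o['tcp_rot'],o['grip_width'],bot.grip_point_offset)
for n in ['top','scene']:
    cv2.imwrite(f'pics/{n}0.png',bot.capture(n)[:,:,::-1]); m=bot.camera_model(n)
    print(n,np.round(m['camera_matrix'],1).tolist(),np.round(m['dist'],3),np.round(-m['R'].T@m['t']))
E
```

```text
0.0 [ 192.57514735 -487.92373277  204.92265455] [-3.14001347e+00 -1.87442549e-04  3.75804871e-01] 92.05196074568887 18.8
top [[486.4, 0.0, 317.0], [0.0, 486.4, 240.5], [0.0, 0.0, 1.0]] [0.009 0.    0.    0.    0.   ] [495. -41. 889.]
scene [[567.1, 0.0, 322.3], [0.0, 567.1, 238.8], [0.0, 0.0, 1.0]] [-0.145  0.     0.     0.     0.   ] [989. 640. 575.]
```

View pics/top0.png

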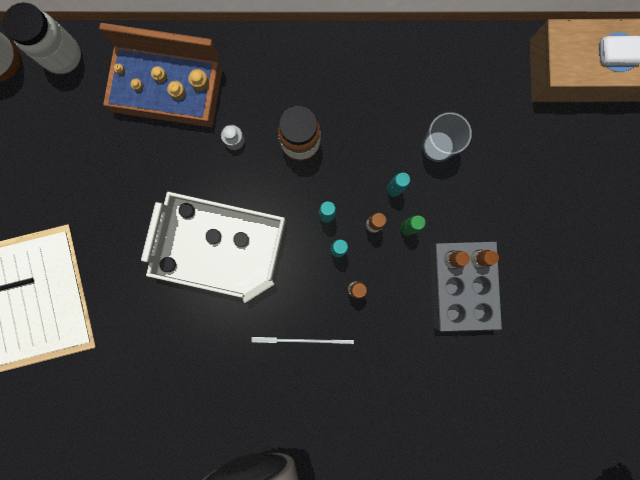

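View pics/scene0.png

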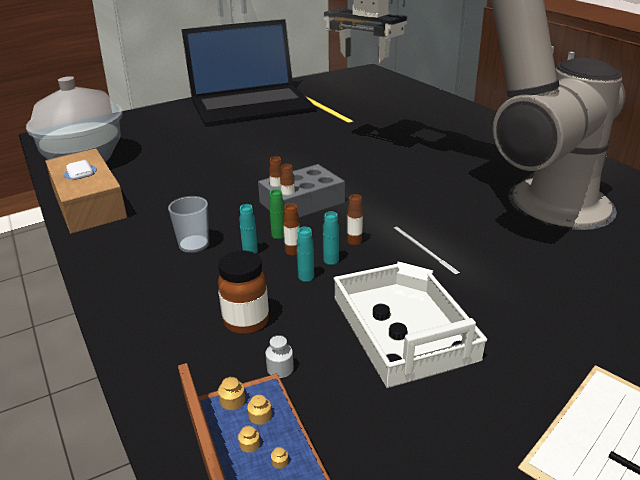

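The two amber vials show at top pixels (377,221) and (358,290). The turquoise ones at (328,210), (340,248) and (401,182) and the green one at (416,224) are look-alikes by colour. The rack is centred near (468,287), with the taken pockets at the far (+x world) end. The tray is near (217,245), with its grip on the left and its bevel at (258,290). I'll confirm these in enlarged crops.

Run:
```python
import cv2
a=cv2.imread('pics/top0.png')
cv2.imwrite('pics/c1.png',cv2.resize(a[180:330,310:510],None,fx=4,fy=4,interpolation=cv2.INTER_CUBIC))
cv2.imwrite('pics/c2.png',cv2.resize(a[185:305,135:295],None,fx=5,fy=5,interpolation=cv2.INTER_CUBIC))
```

```text
(no output)
```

View pics/c1.png

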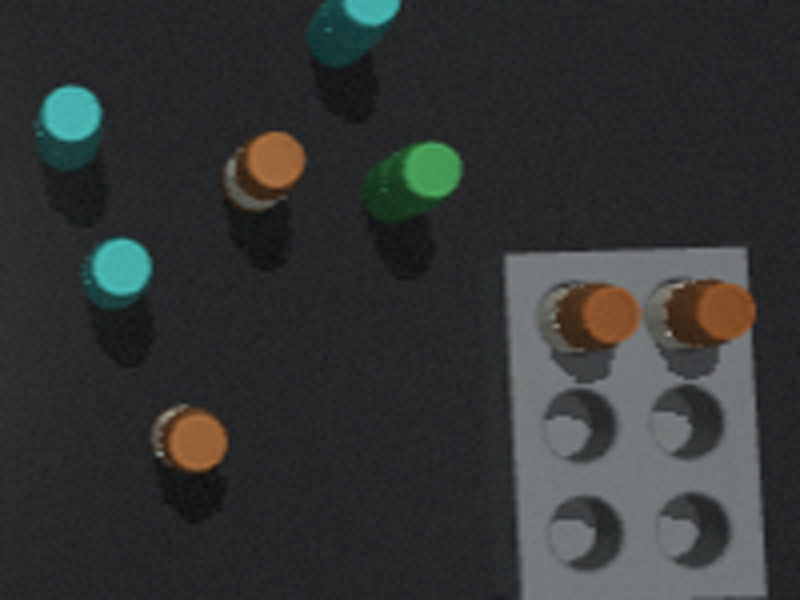

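View pics/c2.png

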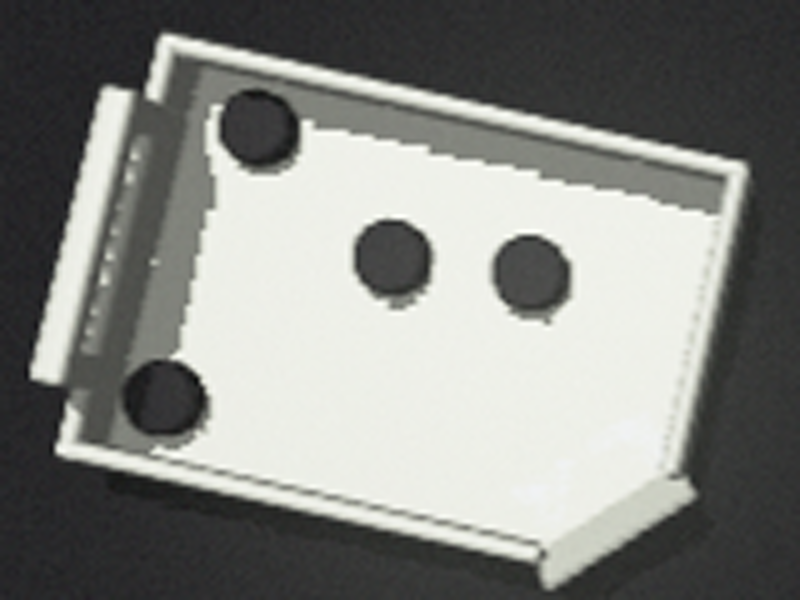

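The crop confirms that the two white-labelled amber vials, with tops at (379,220) and (359,290), are the ones meant. The free pockets are the four nearer the robot. The tray's bevel is at bottom right, and two caps lie at the grip end.

```bash
cat > h.py <<'E'
import numpy as np,cv2
from plant import bot
def ray(name,px,z,m=None):
    m=m or bot.camera_model(name); K=np.array(m['camera_matrix']);R=np.array(m['R']);t=np.array(m['t']).ravel()
    u=cv2.undistortPoints(np.array(px,float).reshape(-1,1,2),K,np.array(m['dist'],float))[:,0]
    d=np.c_[u,np.ones(len(u))]@R; c=-R.T@t
    return c+d*((z-c[2])/d[:,2])[:,None]
def crop(px,s,ox,oy): return (np.array(px,float)+.5)/s-.5+[ox,oy]
def fit2d(a,b): # a->b rigid
    a=np.array(a,float)[:,:2];b=np.array(b)[:,:2];A=a-a.mean(0);B=b-b.mean(0)
    th=np.arctan2((A[:,0]*B[:,1]-A[:,1]*B[:,0]).sum(),(A*B).sum());c,s=np.cos(th),np.sin(th);R=np.array([[c,-s],[s,c]])
    t=b.mean(0)-R@a.mean(0); return th,t,np.linalg.norm(a@R.T+t-b,axis=1)
E
python3 - <<'E'
from h import *
np.set_printoptions(precision=1,suppress=True)
c1=lambda p:crop(p,4,310,180); c2=lambda p:crop(p,5,135,185)
print('vials',ray('top',c1([(276,161),(196,440)]),95)[:,:2])
print('racked',ray('top',c1([(610,315),(724,311)]),105)[:,:2])
P=ray('top',c1([(580,426),(688,422),(585,534),(694,531)]),50);print(P[:,:2])
# rack x toward world +x (taken end far), image right=-y
print('rack',fit2d([(0,23),(0,-23),(-46,23),(-46,-23)],P))
Q=ray('top',c2([(163,35),(748,163),(57,455)]),40)
B=ray('top',c2([(105,87),(32,378),(130,92),(67,384)]),82);print(Q[:,:2],B[:,:2])
print('tray',fit2d([(-105,75),(105,75),(-105,-75)],Q))
print('bar',fit2d([(-108,51),(-108,-51),(-96,51),(-96,-51)],B))
print('both',fit2d([(-105,75),(105,75),(-105,-75),(-108,51),(-108,-51),(-96,51),(-96,-51)],np.r_[Q,B]))
print('decoys',ray('top',[(328,209),(340,247),(416,222),(402,181)],95)[:,:2])
m=bot.camera_model('wrist');o=bot.get_obs();print(-m['R'].T@m['t']-o['tool_pos'])
E
```

```text
vials [[ 586.9 -142. ]
 [ 472.9 -108.4]]
racked [[ 523.3 -274.5]
 [ 524.9 -320.4]]
[[ 477.7 -277. ]
 [ 479.4 -323.3]
 [ 431.7 -278.2]
 [ 433.  -324.7]]
rack (np.float64(0.02972553848193123), array([ 478.4, -300.1]), array([0.1, 0.3, 0.3, 0.2]))
[[643.4 222.9]
 [598.   16.7]
 [495.9 256.4]] [[618.5 228.8]
 [521.3 250.6]
 [616.8 220.4]
 [519.3 239. ]]
tray (np.float64(-1.7890826655334695), array([547.1, 136.6]), array([0.3, 1.2, 1.3]))
bar (np.float64(-1.7750737616120267), array([548.3, 134.9]), array([2.2, 1.1, 2.1, 1.5]))
both (np.float64(-1.7859848688325877), array([547.2, 135.7]), array([0.8, 0.4, 2.2, 2.2, 1.7, 2. , 1.9]))
decoys [[ 604.9  -59. ]
 [ 542.3  -78.5]
 [ 583.3 -203.3]
 [ 651.4 -181.2]]
[ 73.3  27.2 178.4]
```

Emit:
{"fn": "carry_out", "kwargs": {
  "plan": [
    {"tx":23.4,"ty":31.6,"rz":0.102},
    {"tx":23.4,"ty":31.6,"rz":0.102},
    {"tx":23.4,"ty":31.6,"rz":0.102},
    {"tx":23.4,"ty":31.6,"rz":0.102},
    {"tx":23.4,"ty":31.6,"rz":0.102},
    {"tx":23.4,"ty":31.6,"rz":0.102},
    {"tx":23.4,"ty":31.6,"rz":0.102},
    {"tx":23.4,"ty":31.6,"rz":0.102},
    {"tx":23.4,"ty":31.6,"rz":0.102},
    {"tx":23.4,"ty":31.6,"rz":0.102},
    {"tx":23.4,"ty":31.6,"rz":0.102},
    {"tx":23.4,"ty":31.6,"rz":0.102}
  ],
  "gripper": 0
}}

```text
invalid input at $.plan[0]: expected keys tx, ty, tz, rx, ry, rz
```

Emit:
{"fn": "carry_out", "kwargs": {
  "plan": [
    {},
    {}
  ]
}}

```text
invalid input at $.plan[0]: expected keys tx, ty, tz, rx, ry, rz
```

Run:
```python
from h import *
o=bot.get_obs();m=bot.camera_model('wrist');cv2.imwrite('pics/w1.png',bot.capture('wrist')[:,:,::-1])
print(o['time'],o['tool_pos'],o['tcp_rot'],o['joint_positions'],-m['R'].T@m['t'],m['R'],m['camera_matrix'],m['dist'])
import pickle;pickle.dump(m,open('w1.pkl','wb'))
```

```text
0.1 [ 192.62920592 -487.96476683  205.00989688] [-3.14020638e+00 -2.42350485e-04  3.75808405e-01] [-1.34099157e+00  3.42672740e-01  1.52490537e+00  3.98137659e-05
  1.27542133e+00 -1.46015429e-01] [ 265.94766205 -460.75085984  383.40125232] [[ 0.36791032 -0.9298598  -0.00165661]
 [-0.89036098 -0.35279476  0.28773805]
 [-0.26814049 -0.10438681 -0.95770772]] [[381.90441952   0.         321.81022663]
 [  0.         381.90441952 241.94601421]
 [  0.           0.           1.        ]] [-0.02038477  0.          0.          0.          0.        ]
```

View pics/w1.png

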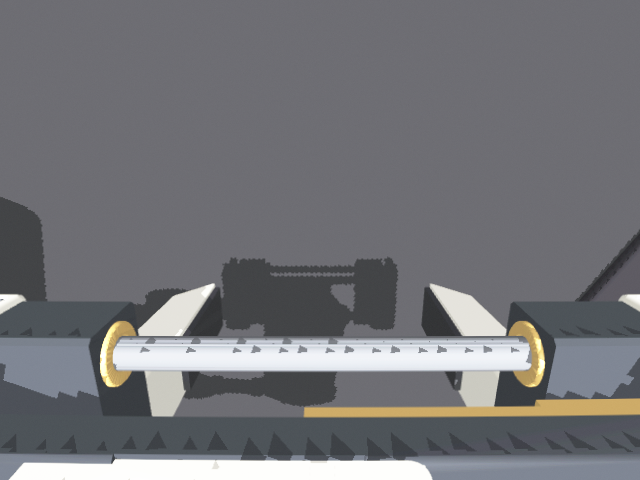

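This wrist picture, taken before any move, shows empty bench and the fingertips near (215,290) and (430,290). Every row needs all six keys.

Emit:
{"fn": "carry_out", "kwargs": {
  "plan": [
    {"tx":23.4,"ty":31.6,"tz":0,"rx":0,"ry":0,"rz":0.102},
    {"tx":23.4,"ty":31.6,"tz":0,"rx":0,"ry":0,"rz":0.102},
    {"tx":23.4,"ty":31.6,"tz":0,"rx":0,"ry":0,"rz":0.102},
    {"tx":23.4,"ty":31.6,"tz":0,"rx":0,"ry":0,"rz":0.102},
    {"tx":23.4,"ty":31.6,"tz":0,"rx":0,"ry":0,"rz":0.102},
    {"tx":23.4,"ty":31.6,"tz":0,"rx":0,"ry":0,"rz":0.102},
    {"tx":23.4,"ty":31.6,"tz":0,"rx":0,"ry":0,"rz":0.102},
    {"tx":23.4,"ty":31.6,"tz":0,"rx":0,"ry":0,"rz":0.102},
    {"tx":23.4,"ty":31.6,"tz":0,"rx":0,"ry":0,"rz":0.102},
    {"tx":23.4,"ty":31.6,"tz":0,"rx":0,"ry":0,"rz":0.102},
    {"tx":23.4,"ty":31.6,"tz":0,"rx":0,"ry":0,"rz":0.102},
    {"tx":23.4,"ty":31.6,"tz":0,"rx":0,"ry":0,"rz":0.102}
  ],
  "gripper": 0
}}

```text
time: 1.35
tool_pos: [474.2, -107.7, 205.6]
tcp_rot: [-3.142, 0.0, 1.604]
contact_force: [0.2, -0.2, 0.5]
grip_width: 91.8
finger_force: 0.0
```

Emit:
{"fn": "carry_out", "kwargs": {
  "plan": [
    {"tx":0,"ty":0,"tz":0,"rx":0,"ry":0,"rz":0},
    {"tx":0,"ty":0,"tz":0,"rx":0,"ry":0,"rz":0}
  ]
}}

```text
time: 1.55
tool_pos: [473.4, -108.6, 205.2]
tcp_rot: [-3.141, 0.0, 1.601]
contact_force: [-0.8, -1.1, -0.5]
grip_width: 91.8
finger_force: 0.0
```

Run:
```python
from h import *
o=bot.get_obs();m=bot.camera_model('wrist');cv2.imwrite('pics/w2.png',bot.capture('wrist')[:,:,::-1])
print(o['time'],o['tool_pos'],o['tcp_rot'],o['joint_positions'],-m['R'].T@m['t'])
import pickle;pickle.dump(m,open('w2.pkl','wb'))
```

```text
1.55 [ 473.37900995 -108.63121594  205.23548321] [-3.14060533e+00  2.22530238e-05  1.60095301e+00] [-3.83240143e-01  2.71044195e-01  1.62744432e+00 -4.40312277e-04
  1.24399938e+00 -4.13255284e-01] [471.85316629 -31.75681411 383.61485198]
```

View pics/w2.png

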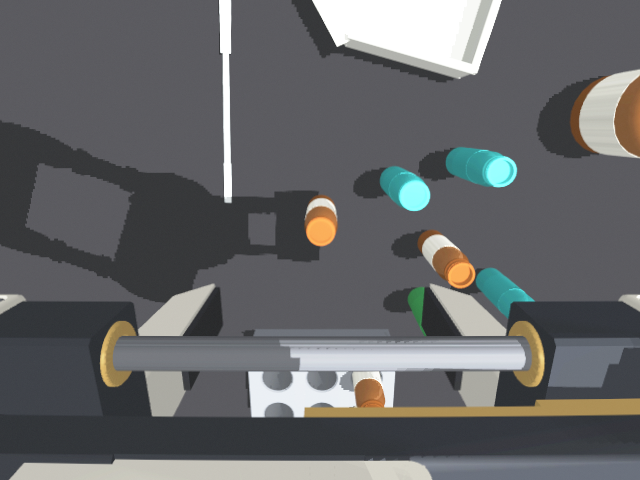

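The wrist view shows vial tops at (321,231) and (460,273). The near rack pockets are at about (277,377) and (322,377).

Run:
```python
from h import *
import pickle;m=pickle.load(open('w2.pkl','rb'))
print(ray('w',[(321,231),(460,273)],95,m)); print(ray('w',[(277,377),(322,377)],50,m))
```

```text
[[ 473.49218974 -109.59709357   95.        ]
 [ 587.25786563 -141.29410079   95.        ]]
[[ 433.43725263 -277.83908877   50.        ]
 [ 479.49724186 -276.3384181    50.        ]]
```

Emit:
{"fn": "carry_out", "kwargs": {
  "plan": [
    {"tx":0,"ty":-0.8,"tz":-35,"rx":0,"ry":0,"rz":0},
    {"tx":0,"ty":0,"tz":-40,"rx":0,"ry":0,"rz":0},
    {"tx":0,"ty":0,"tz":-40,"rx":0,"ry":0,"rz":0},
    {"tx":0,"ty":0,"tz":-30,"rx":0,"ry":0,"rz":0},
    {"tx":0,"ty":0,"tz":-14,"rx":0,"ry":0,"rz":0},
    {"tx":0,"ty":0,"tz":0,"rx":0,"ry":0,"rz":0},
    {"tx":0,"ty":0,"tz":0,"rx":0,"ry":0,"rz":0}
  ]
}}

```text
time: 2.3
tool_pos: [473.4, -111.0, 47.1]
tcp_rot: [3.141, 0.0, 1.598]
contact_force: [-0.0, 0.3, 0.8]
grip_width: 92.0
finger_force: 0.0
```

Emit:
{"fn": "carry_out", "kwargs": {
  "plan": [
    {"tx":0,"ty":0,"tz":0,"rx":0,"ry":0,"rz":0},
    {"tx":0,"ty":0,"tz":0,"rx":0,"ry":0,"rz":0},
    {"tx":0,"ty":0,"tz":0,"rx":0,"ry":0,"rz":0},
    {"tx":0,"ty":0,"tz":0,"rx":0,"ry":0,"rz":0},
    {"tx":0,"ty":0,"tz":0,"rx":0,"ry":0,"rz":0},
    {"tx":0,"ty":0,"tz":0,"rx":0,"ry":0,"rz":0},
    {"tx":0,"ty":0,"tz":0,"rx":0,"ry":0,"rz":0},
    {"tx":0,"ty":0,"tz":0,"rx":0,"ry":0,"rz":0}
  ],
  "gripper": 1
}}

```text
time: 3.1
tool_pos: [473.5, -109.9, 46.6]
tcp_rot: [-3.142, -0.0, 1.6]
contact_force: [0.1, 0.3, -0.7]
grip_width: 32.4
finger_force: 0.0
```

Emit:
{"fn": "carry_out", "kwargs": {
  "plan": [
    {"tx":0,"ty":0,"tz":0,"rx":0,"ry":0,"rz":0},
    {"tx":0,"ty":0,"tz":0,"rx":0,"ry":0,"rz":0},
    {"tx":0,"ty":0,"tz":0,"rx":0,"ry":0,"rz":0},
    {"tx":0,"ty":0,"tz":10,"rx":0,"ry":0,"rz":0},
    {"tx":0,"ty":0,"tz":30,"rx":0,"ry":0,"rz":0},
    {"tx":0,"ty":0,"tz":40,"rx":0,"ry":0,"rz":0},
    {"tx":0,"ty":0,"tz":30,"rx":0,"ry":0,"rz":0}
  ]
}}

```text
time: 3.8
tool_pos: [473.9, -110.1, 159.4]
tcp_rot: [3.14, 0.001, 1.6]
contact_force: [0.9, 0.4, -0.3]
grip_width: 26.8
finger_force: 30.0
```

Emit:
{"fn": "carry_out", "kwargs": {
  "plan": [
    {"tx":-4,"ty":-20,"tz":0,"rx":0,"ry":0,"rz":0},
    {"tx":-8,"ty":-40,"tz":0,"rx":0,"ry":0,"rz":0},
    {"tx":-8.2,"ty":-45,"tz":0,"rx":0,"ry":0,"rz":0},
    {"tx":-8.2,"ty":-45,"tz":0,"rx":0,"ry":0,"rz":0},
    {"tx":-8,"ty":-40,"tz":0,"rx":0,"ry":0,"rz":0},
    {"tx":-4,"ty":-24.5,"tz":0,"rx":0,"ry":0,"rz":0},
    {"tx":0,"ty":0,"tz":-20,"rx":0,"ry":0,"rz":0},
    {"tx":0,"ty":0,"tz":-20,"rx":0,"ry":0,"rz":0},
    {"tx":0,"ty":0,"tz":-10,"rx":0,"ry":0,"rz":0},
    {"tx":0,"ty":0,"tz":0,"rx":0,"ry":0,"rz":0},
    {"tx":0,"ty":0,"tz":0,"rx":0,"ry":0,"rz":0}
  ]
}}

```text
time: 4.9
tool_pos: [433.5, -324.6, 107.4]
tcp_rot: [3.141, 0.001, 1.6]
contact_force: [0.3, -0.3, -0.3]
grip_width: 26.3
finger_force: 30.0
```

Run:
```python
from h import *
o=bot.get_obs();print(o['time'],o['tool_pos'],o['tcp_rot'],o['contact_force'])
m=bot.camera_model('wrist');w=bot.capture('wrist')[:,:,::-1];t=bot.capture('top')[:,:,::-1];s=bot.capture('scene')[:,:,::-1]
cv2.imwrite('pics/t3full.png',t)
a=cv2.resize(t[225:345,420:520],(400,480),interpolation=cv2.INTER_CUBIC); b=cv2.resize(s[120:240,230:330],(400,480),interpolation=cv2.INTER_CUBIC)
cv2.imwrite('pics/m3.png',np.hstack([a,b]));cv2.imwrite('pics/w3.png',w)
```

```text
4.9 [ 433.510379   -324.564277    107.44971519] [3.14089760e+00 6.51349977e-04 1.60022728e+00] [ 0.29861204 -0.27719848 -0.32777179]
```

View pics/w3.png

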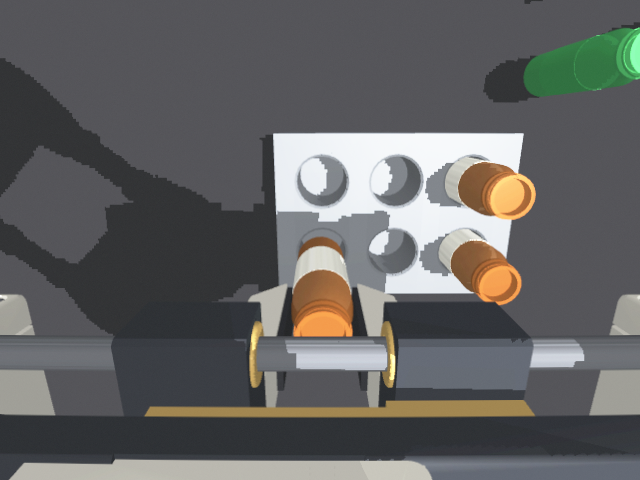

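The held vial is over its pocket, with its foot near (321,245) and its top ring near (323,327). The neighbouring pockets are at (321.5,180.5), (396,181) and (394,251).

Run:
```python
from h import *
np.set_printoptions(precision=1,suppress=True)
P=ray('wrist',[(321.5,180.5),(396,181),(394,251)],50);print(P)
f=fit2d([(-46,23),(0,23),(0,-23)],P);print(f)
c,s=np.cos(f[0]),np.sin(f[0]);print(np.array([[c,-s],[s,c]])@[-46,-23]+f[1])
z=bot.get_obs()['tool_pos'][2]-46.4
print('top of vial',ray('wrist',[(323,327)],z+95), 'foot ellipse expected px')
m=bot.camera_model('wrist')
a=np.linspace(0,2*np.pi,60)
for x,y in[(433.5,-324.6)]:
    X=np.c_[x+14*np.cos(a),y+14*np.sin(a),a*0+z];p=cv2.projectPoints(X,cv2.Rodrigues(np.array(m['R']))[0],np.array(m['t'],float),np.array(m['camera_matrix']),np.array(m['dist']))[0][:,0];print(p.min(0),p.max(0))
```

```text
[[ 433.  -279.4   50. ]
 [ 478.9 -278.3   50. ]
 [ 481.5 -323.7   50. ]]
(np.float64(0.04339762682689667), array([ 480.1, -300.8]), array([0.4, 0.5, 0.4]))
[ 435.2 -325.8]
top of vial [[ 434.7 -320.6  156.4]] foot ellipse expected px
[297.6 234.2] [342.7 276.8]
```

Emit:
{"fn": "carry_out", "kwargs": {
  "plan": [
    {"tx":0.5,"ty":-0.3,"tz":-5,"rx":0,"ry":0,"rz":0},
    {"tx":0,"ty":0,"tz":-5,"rx":0,"ry":0,"rz":0},
    {"tx":0,"ty":0,"tz":-4,"rx":0,"ry":0,"rz":0},
    {"tx":0,"ty":0,"tz":-3,"rx":0,"ry":0,"rz":0},
    {"tx":0,"ty":0,"tz":0,"rx":0,"ry":0,"rz":0}
  ]
}}

```text
time: 5.55
tool_pos: [433.4, -324.5, 89.0]
tcp_rot: [-3.141, -0.001, 1.6]
contact_force: [-0.4, 0.0, 0.2]
grip_width: 26.9
finger_force: 30.0
```

Emit:
{"fn": "carry_out", "kwargs": {
  "plan": [
    {"tx":0,"ty":0,"tz":-8,"rx":0,"ry":0,"rz":0},
    {"tx":0,"ty":0,"tz":-8,"rx":0,"ry":0,"rz":0},
    {"tx":0,"ty":0,"tz":-7,"rx":0,"ry":0,"rz":0},
    {"tx":0,"ty":0,"tz":-5,"rx":0,"ry":0,"rz":0},
    {"tx":0,"ty":0,"tz":-3,"rx":0,"ry":0,"rz":0},
    {"tx":0,"ty":0,"tz":0,"rx":0,"ry":0,"rz":0}
  ]
}}

```text
time: 6.15
tool_pos: [433.4, -324.6, 58.1]
tcp_rot: [-3.141, -0.001, 1.6]
contact_force: [0.9, 0.6, -0.6]
grip_width: 26.7
finger_force: 30.0
```

Emit:
{"fn": "carry_out", "kwargs": {
  "plan": [
    {"tx":0,"ty":0,"tz":-1.3,"rx":0,"ry":0,"rz":0},
    {"tx":0,"ty":0,"tz":0,"rx":0,"ry":0,"rz":0}
  ]
}}

```text
time: 6.35
tool_pos: [433.7, -324.8, 57.4]
tcp_rot: [3.141, 0.0, 1.6]
contact_force: [0.4, 0.0, -0.8]
grip_width: 26.6
finger_force: 30.0
```

Emit:
{"fn": "carry_out", "kwargs": {
  "plan": [
    {"tx":0,"ty":0,"tz":0,"rx":0,"ry":0,"rz":0},
    {"tx":0,"ty":0,"tz":0,"rx":0,"ry":0,"rz":0},
    {"tx":0,"ty":0,"tz":0,"rx":0,"ry":0,"rz":0},
    {"tx":0,"ty":0,"tz":0,"rx":0,"ry":0,"rz":0},
    {"tx":0,"ty":0,"tz":10,"rx":0,"ry":0,"rz":0},
    {"tx":0,"ty":0,"tz":30,"rx":0,"ry":0,"rz":0},
    {"tx":0,"ty":0,"tz":40,"rx":0,"ry":0,"rz":0},
    {"tx":0,"ty":0,"tz":30,"rx":0,"ry":0,"rz":0}
  ],
  "gripper": 0.35
}}

```text
time: 7.15
tool_pos: [434.0, -325.1, 170.3]
tcp_rot: [3.14, 0.002, 1.6]
contact_force: [0.4, -1.1, 0.5]
grip_width: 59.7
finger_force: 0.0
```

Emit:
{"fn": "carry_out", "kwargs": {
  "plan": [
    {"tx":13,"ty":16,"tz":0,"rx":0,"ry":0,"rz":0},
    {"tx":30,"ty":35,"tz":0,"rx":0,"ry":0,"rz":0},
    {"tx":30,"ty":35,"tz":0,"rx":0,"ry":0,"rz":0},
    {"tx":30,"ty":35,"tz":0,"rx":0,"ry":0,"rz":0},
    {"tx":30,"ty":35,"tz":0,"rx":0,"ry":0,"rz":0},
    {"tx":20.6,"ty":26,"tz":0,"rx":0,"ry":0,"rz":0},
    {"tx":0,"ty":0,"tz":0,"rx":0,"ry":0,"rz":0},
    {"tx":0,"ty":0,"tz":0,"rx":0,"ry":0,"rz":0}
  ]
}}

```text
time: 7.95
tool_pos: [587.3, -142.3, 167.7]
tcp_rot: [-3.142, 0.0, 1.602]
contact_force: [-0.1, -0.4, -0.6]
grip_width: 59.5
finger_force: 0.0
```

Run:
```python
from h import *
np.set_printoptions(precision=1,suppress=True)
o=bot.get_obs();m=bot.camera_model('wrist');w=bot.capture('wrist')[:,:,::-1].copy();t=bot.capture('top')[:,:,::-1]
print(o['time'],o['tool_pos'],o['tcp_rot'])
p=cv2.projectPoints(np.array([[587.,-142,95],[433.2,-324.5,105],[432.3,-278.4,50]]),cv2.Rodrigues(np.array(m['R']))[0],np.array(m['t'],float),np.array(m['camera_matrix']),np.array(m['dist']))[0][:,0];print(p)
a=cv2.resize(t[225:345,420:520],(400,480),interpolation=cv2.INTER_CUBIC)
x,y=np.round(p[0]).astype(int);x=min(max(x,50),590);y=min(max(y,60),420);print(x,y)
b=cv2.resize(w[y-60:y+60,x-50:x+50],(400,480),interpolation=cv2.INTER_CUBIC)
cv2.imwrite('pics/m4.png',np.hstack([a,b]))
import pickle;pickle.dump(m,open('w4.pkl','wb'))
```

```text
7.95 [ 587.3 -142.3  167.7] [-3.1  0.   1.6]
[[320.3 243.4]
 [122.6 457.7]
 [145.  367.8]]
320 243
```

View pics/m4.png

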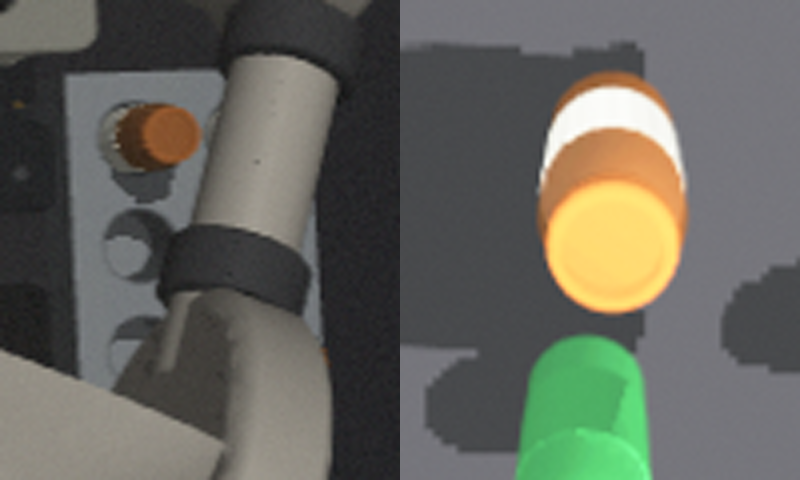

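The wrist crop shows the amber vial top at about (323,244) px, so the vial lies about 1.5 mm to +x and its y is right. The arm hides part of the rack in the top view.

Emit:
{"fn": "carry_out", "kwargs": {
  "plan": [
    {"tx":1.3,"ty":-0.2,"tz":-30,"rx":0,"ry":0,"rz":0},
    {"tx":0,"ty":0,"tz":-35,"rx":0,"ry":0,"rz":0},
    {"tx":0,"ty":0,"tz":-35,"rx":0,"ry":0,"rz":0},
    {"tx":0,"ty":0,"tz":-20.7,"rx":0,"ry":0,"rz":0},
    {"tx":0,"ty":0,"tz":0,"rx":0,"ry":0,"rz":0},
    {"tx":0,"ty":0,"tz":0,"rx":0,"ry":0,"rz":0}
  ]
}}

```text
time: 8.65
tool_pos: [588.4, -144.1, 47.4]
tcp_rot: [3.141, 0.0, 1.598]
contact_force: [0.0, 0.2, 0.4]
grip_width: 59.8
finger_force: 0.0
```

Emit:
{"fn": "carry_out", "kwargs": {
  "plan": [
    {"tx":0,"ty":0,"tz":0,"rx":0,"ry":0,"rz":0},
    {"tx":0,"ty":0,"tz":0,"rx":0,"ry":0,"rz":0},
    {"tx":0,"ty":0,"tz":0,"rx":0,"ry":0,"rz":0},
    {"tx":0,"ty":0,"tz":0,"rx":0,"ry":0,"rz":0},
    {"tx":0,"ty":0,"tz":0,"rx":0,"ry":0,"rz":0},
    {"tx":0,"ty":0,"tz":0,"rx":0,"ry":0,"rz":0},
    {"tx":0,"ty":0,"tz":0,"rx":0,"ry":0,"rz":0}
  ],
  "gripper": 1
}}

```text
time: 9.35
tool_pos: [588.7, -143.1, 47.1]
tcp_rot: [3.141, 0.0, 1.6]
contact_force: [-0.6, -0.2, 4.0]
grip_width: 26.5
finger_force: 30.0
```

Emit:
{"fn": "carry_out", "kwargs": {
  "plan": [
    {"tx":0,"ty":0,"tz":10,"rx":0,"ry":0,"rz":0},
    {"tx":0,"ty":0,"tz":40,"rx":0,"ry":0,"rz":0},
    {"tx":0,"ty":0,"tz":40,"rx":0,"ry":0,"rz":0},
    {"tx":0,"ty":0,"tz":20,"rx":0,"ry":0,"rz":0},
    {"tx":-15.9,"ty":-14,"tz":0,"rx":0,"ry":0,"rz":0},
    {"tx":-35,"ty":-30,"tz":0,"rx":0,"ry":0,"rz":0},
    {"tx":-35,"ty":-30,"tz":0,"rx":0,"ry":0,"rz":0},
    {"tx":-35,"ty":-30,"tz":0,"rx":0,"ry":0,"rz":0},
    {"tx":-25,"ty":-22,"tz":0,"rx":0,"ry":0,"rz":0},
    {"tx":-10,"ty":-10,"tz":0,"rx":0,"ry":0,"rz":0},
    {"tx":0,"ty":0,"tz":-25,"rx":0,"ry":0,"rz":0},
    {"tx":0,"ty":0,"tz":-25,"rx":0,"ry":0,"rz":0}
  ]
}}

```text
time: 10.55
tool_pos: [433.3, -279.7, 107.1]
tcp_rot: [3.139, 0.002, 1.599]
contact_force: [1.0, 0.4, -1.2]
grip_width: 26.9
finger_force: 30.0
```

Emit:
{"fn": "carry_out", "kwargs": {
  "plan": [
    {"tx":0,"ty":0,"tz":0,"rx":0,"ry":0,"rz":0},
    {"tx":0,"ty":0,"tz":0,"rx":0,"ry":0,"rz":0},
    {"tx":0,"ty":0,"tz":-5,"rx":0,"ry":0,"rz":0},
    {"tx":0,"ty":0,"tz":-5,"rx":0,"ry":0,"rz":0},
    {"tx":0,"ty":0,"tz":-4,"rx":0,"ry":0,"rz":0},
    {"tx":0,"ty":0,"tz":-3,"rx":0,"ry":0,"rz":0},
    {"tx":0,"ty":0,"tz":0,"rx":0,"ry":0,"rz":0},
    {"tx":0,"ty":0,"tz":0,"rx":0,"ry":0,"rz":0}
  ]
}}

```text
time: 11.35
tool_pos: [432.6, -279.0, 89.7]
tcp_rot: [3.141, 0.0, 1.6]
contact_force: [0.0, -0.2, -0.2]
grip_width: 26.3
finger_force: 30.0
```

Foot at 43 mm with no force, so it has entered the pocket. I continue down and release.

Emit:
{"fn": "carry_out", "kwargs": {
  "plan": [
    {"tx":0,"ty":0,"tz":-8,"rx":0,"ry":0,"rz":0},
    {"tx":0,"ty":0,"tz":-8,"rx":0,"ry":0,"rz":0},
    {"tx":0,"ty":0,"tz":-7,"rx":0,"ry":0,"rz":0},
    {"tx":0,"ty":0,"tz":-5,"rx":0,"ry":0,"rz":0},
    {"tx":0,"ty":0,"tz":-3,"rx":0,"ry":0,"rz":0},
    {"tx":0,"ty":0,"tz":-1.3,"rx":0,"ry":0,"rz":0},
    {"tx":0,"ty":0,"tz":0,"rx":0,"ry":0,"rz":0},
    {"tx":0,"ty":0,"tz":0,"rx":0,"ry":0,"rz":0}
  ]
}}

```text
time: 12.15
tool_pos: [432.8, -279.1, 57.5]
tcp_rot: [3.141, 0.0, 1.6]
contact_force: [-0.4, -0.2, -1.0]
grip_width: 26.6
finger_force: 30.0
```

Emit:
{"fn": "carry_out", "kwargs": {
  "plan": [
    {"tx":0,"ty":0,"tz":0,"rx":0,"ry":0,"rz":0},
    {"tx":0,"ty":0,"tz":0,"rx":0,"ry":0,"rz":0},
    {"tx":0,"ty":0,"tz":0,"rx":0,"ry":0,"rz":0},
    {"tx":0,"ty":0,"tz":0,"rx":0,"ry":0,"rz":0},
    {"tx":0,"ty":0,"tz":10,"rx":0,"ry":0,"rz":0},
    {"tx":0,"ty":0,"tz":30,"rx":0,"ry":0,"rz":0},
    {"tx":0,"ty":0,"tz":40,"rx":0,"ry":0,"rz":0},
    {"tx":0,"ty":0,"tz":50,"rx":0,"ry":0,"rz":0}
  ],
  "gripper": 0.35
}}

```text
time: 12.95
tool_pos: [431.7, -278.3, 188.3]
tcp_rot: [-3.14, -0.002, 1.6]
contact_force: [0.5, -0.5, 0.2]
grip_width: 59.7
finger_force: 0.0
```

Emit:
{"fn": "carry_out", "kwargs": {
  "plan": [
    {"tx":11.4,"ty":42.8,"tz":0,"rx":0,"ry":0,"rz":0.1106},
    {"tx":11.4,"ty":42.8,"tz":0,"rx":0,"ry":0,"rz":0.1106},
    {"tx":11.4,"ty":42.8,"tz":0,"rx":0,"ry":0,"rz":0.1106},
    {"tx":11.4,"ty":42.8,"tz":0,"rx":0,"ry":0,"rz":0.1106},
    {"tx":11.4,"ty":42.8,"tz":0,"rx":0,"ry":0,"rz":0.1106},
    {"tx":11.4,"ty":42.8,"tz":0,"rx":0,"ry":0,"rz":0.1106},
    {"tx":11.4,"ty":42.8,"tz":0,"rx":0,"ry":0,"rz":0.1106},
    {"tx":11.4,"ty":42.8,"tz":0,"rx":0,"ry":0,"rz":0.1106},
    {"tx":11.4,"ty":42.8,"tz":0,"rx":0,"ry":0,"rz":0.1106},
    {"tx":11.4,"ty":42.8,"tz":0,"rx":0,"ry":0,"rz":0.1106},
    {"tx":11.4,"ty":42.8,"tz":0,"rx":0,"ry":0,"rz":0.1106},
    {"tx":11.4,"ty":42.8,"tz":0,"rx":0,"ry":0,"rz":0.1106}
  ]
}}

```text
time: 14.15
tool_pos: [569.6, 236.5, 188.3]
tcp_rot: [3.141, 0.001, 2.932]
contact_force: [0.5, -0.1, 0.3]
grip_width: 59.8
finger_force: 0.0
```

Emit:
{"fn": "carry_out", "kwargs": {
  "plan": [
    {"tx":0,"ty":0,"tz":0,"rx":0,"ry":0,"rz":0},
    {"tx":0,"ty":0,"tz":0,"rx":0,"ry":0,"rz":0},
    {"tx":0,"ty":0,"tz":0,"rx":0,"ry":0,"rz":0}
  ]
}}

```text
time: 14.45
tool_pos: [569.2, 233.8, 187.7]
tcp_rot: [-3.141, -0.0, 2.926]
contact_force: [0.1, -0.4, 0.1]
grip_width: 60.0
finger_force: 0.0
```

Run:
```python
from h import *
np.set_printoptions(precision=2,suppress=True)
o=bot.get_obs();m=bot.camera_model('wrist');w=bot.capture('wrist')[:,:,::-1].copy();s=bot.capture('scene')[:,:,::-1]
print(o['time'],o['tool_pos'],o['tcp_rot'],o['joint_positions'])
cv2.imwrite('pics/m5.png',np.hstack([w[::1,:][:, :],cv2.resize(s[130:230,250:350],(160,160)).repeat(3,0)[:480]])[:, :800])
import pickle;pickle.dump(m,open('w5.pkl','wb'))
cv2.imwrite('pics/s5.png',s);cv2.imwrite('pics/w5.png',w)
a=cv2.resize(s[130:230,250:350],(160,160));b=np.zeros((480,160,3),np.uint8);b[:160]=a;cv2.imwrite('pics/m5.png',np.hstack([w,b]))
```

```text
14.45 [569.21 233.77 187.67] [-3.14 -0.    2.93] [ 0.27  0.52  1.29 -0.    1.33 -1.09]
```

View pics/m5.png

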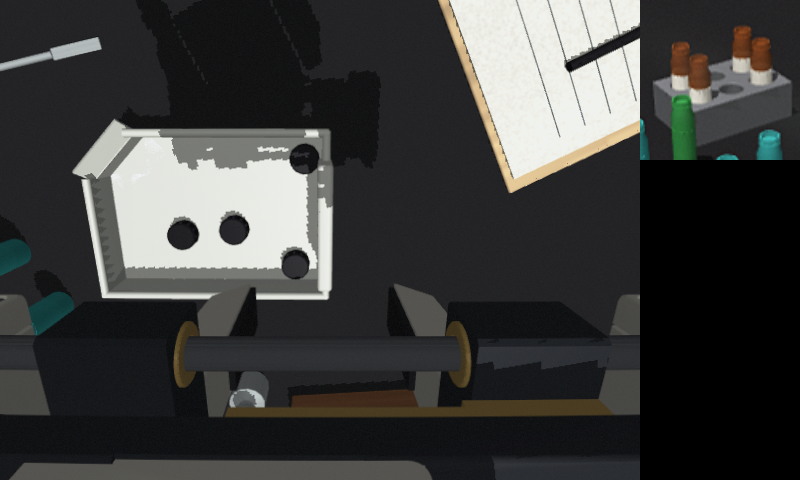

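Both vials stand seated beside the racked ones. The tray lies square to the gripper, its bar at column ~325 between the fingers (columns 255 to 390).

Run:
```python
from h import *
import pickle;m=pickle.load(open('w5.pkl','rb'))
th=-1.786;c,s=np.cos(th),np.sin(th);R=np.array([[c,-s],[s,c]])
def pr(P):
    P=np.array(P,float);X=np.c_[P[:,:2]@R.T+[547.2,135.7],P[:,2]]
    return cv2.projectPoints(X,cv2.Rodrigues(np.array(m['R']))[0],np.array(m['t'],float),np.array(m['camera_matrix']),np.array(m['dist']))[0][:,0].round(1)
print(pr([(-108,51,82),(-108,-51,82),(-96,51,82),(-96,-51,82)]))
print(pr([(-105,75,40),(105,75,40),(-105,-75,40),(65,-75,40),(105,-35,40)]))
w=cv2.imread('pics/w5.png')
print(w[170:300:6,310:340:2,1])
```

```text
[[332.1 291.6]
 [333.2 163.5]
 [317.2 291.6]
 [316.8 163.5]]
[[327.5 296.7]
 [103.7 296.3]
 [328.3 129.1]
 [122.1 129.6]
 [ 82.8 178.5]]
[[ 18  12  84 124 137 180 193 123 123 123 120 102  38  35  33]
 [124 124 124 124 105 118 123 122 121 124 119 100  33  34  35]
 [124 124 125 124 112 118 121 124 123 122 116  99  35  34  36]
 [123 124 122 123 105 119 123 123 124 123 117  98  36  36  37]
 [123 123 122 123 106 118 124 123 124 124 117  88  36  36  36]
 [123 123 123 123 168 221 233 234 123 123 117  87  37  36  36]
 [124 122 122 123 171 221 233 234 174 124 116 126  36  36  34]
 [123 123 122 123 169 215 233 234 236 239 222 139  35  33  35]
 [124 123 123 124 172 221 233 235 236 239 222 129  34  36  37]
 [124 123 123 124 169 222 233 234 237 238 220 125  34  34  33]
 [121 123 122 121 173 223 233 234 236 239 220 121  34  34  34]
 [122 121 121 122 168 223 232 235 236 238 219 111  37  35  37]
 [122 123 121 123 169 224 233 235 237 238 218 109  34  37  36]
 [238 177 121 122 167 223 232 234 237 238 216 100  35  33  35]
 [238 238 238 121 170 224 233 235 236 238 216  95  35  37  35]
 [229 238 238 238 169 224 233 235 236 237 215  91  35  35  35]
 [235 238 238 176 171 224 233 235 237 237 213  88  32  35  35]
 [123 121 121 122 171 224 233 234 236 237 214  70  36  34  35]
 [117 118 117 118 171 225 232 234 237 236 213  67  35  36  37]
 [ 89  89  88  89 172 225 233 235 236 235 210  65  35  34  35]
 [ 89  90  91  90 135 203 218 222 224 223 125  34  35  36  37]
 [229 229 229 229 229 229 229 230 232 158  36  36  34  36  37]]
```

Emit:
{"fn": "carry_out", "kwargs": {
  "plan": [
    {"tx":0,"ty":0,"tz":-30,"rx":0,"ry":0,"rz":0},
    {"tx":0,"ty":0,"tz":-40,"rx":0,"ry":0,"rz":0},
    {"tx":0,"ty":0,"tz":-35,"rx":0,"ry":0,"rz":0},
    {"tx":0,"ty":0,"tz":-20,"rx":0,"ry":0,"rz":0},
    {"tx":0,"ty":0,"tz":-6.5,"rx":0,"ry":0,"rz":0},
    {"tx":0,"ty":0,"tz":0,"rx":0,"ry":0,"rz":0},
    {"tx":0,"ty":0,"tz":0,"rx":0,"ry":0,"rz":0}
  ]
}}

```text
time: 15.25
tool_pos: [570.5, 234.4, 57.4]
tcp_rot: [3.14, 0.002, 2.926]
contact_force: [-0.4, 0.2, 0.1]
grip_width: 60.2
finger_force: 0.0
```

Emit:
{"fn": "carry_out", "kwargs": {
  "plan": [
    {"tx":0,"ty":0,"tz":0,"rx":0,"ry":0,"rz":0},
    {"tx":0,"ty":0,"tz":0,"rx":0,"ry":0,"rz":0},
    {"tx":0,"ty":0,"tz":0,"rx":0,"ry":0,"rz":0},
    {"tx":0,"ty":0,"tz":0,"rx":0,"ry":0,"rz":0},
    {"tx":0,"ty":0,"tz":0,"rx":0,"ry":0,"rz":0},
    {"tx":0,"ty":0,"tz":0,"rx":0,"ry":0,"rz":0},
    {"tx":0,"ty":0,"tz":0,"rx":0,"ry":0,"rz":0},
    {"tx":0,"ty":0,"tz":0,"rx":0,"ry":0,"rz":0},
    {"tx":0,"ty":0,"tz":0,"rx":0,"ry":0,"rz":0}
  ],
  "gripper": 1
}}

```text
time: 16.15
tool_pos: [569.4, 234.8, 55.8]
tcp_rot: [3.141, 0.0, 2.927]
contact_force: [-0.2, 0.7, 0.2]
grip_width: 11.5
finger_force: 30.0
```

Run:
```python
from h import *
from scipy.spatial.transform import Rotation as Ro
np.set_printoptions(precision=2,suppress=True)
o=bot.get_obs();print(o['time'],o['tool_pos'],o['tcp_rot'],o['joint_positions'],o['contact_force'],o['moment'],o['finger_force'],o['grip_width'])
R=Ro.from_euler('xyz',o['tcp_rot']).as_matrix()
g=o['tool_pos']-bot.grip_point_offset*R[:,2]; print('grasp',g)
# tray frame: x axis = +-tool y
tx=R[:,1].copy(); tx*=np.sign(tx@[-.213,-.977,0]); th=np.arctan2(tx[1],tx[0]);c,s=np.cos(th),np.sin(th)
Rt=np.array([[c,-s],[s,c]])
cen=g[:2]-Rt@[-102,0]; lip=cen+Rt@[85,-55]; print('yaw',th,'lip',lip)
pour=Rt@[1,-1]/np.sqrt(2); ax=np.cross([0,0,1],[*pour,0]); print('pour',pour,'axis',ax)
P=np.array([*lip,0]); p0=np.array([569.2,235.2,55.4]); 
for n,step in ((12,3.0),):
    prev=p0
    for k in range(1,14):
        r=Ro.from_rotvec(ax*np.radians(step*k)); q=P+r.apply(p0-P); print(step*k,(q-prev).round(1),q.round(1)); prev=q
print('rotvec per 3deg',ax*np.radians(3))
```

```text
16.15 [569.43 234.77  55.83] [3.14 0.   2.93] [ 0.27  0.65  1.45  0.    1.04 -1.09] [-0.17  0.68  0.2 ] [ 0.22 -0.18 -0.06] 29.998811781406403 11.479335046397832
grasp [569.43 234.76  74.63]
yaw -1.7853911949238401 lip [475.87  63.76]
pour [-0.84 -0.54] axis [ 0.54 -0.84  0.  ]
3.0 [-2.6 -1.7  8.9] [566.6 233.5  64.3]
6.0 [-3.  -1.9  8.7] [563.5 231.6  73. ]
9.0 [-3.4 -2.2  8.5] [560.1 229.4  81.5]
12.0 [-3.8 -2.4  8.3] [556.4 227.   89.8]
15.0 [-4.1 -2.7  8. ] [552.2 224.3  97.8]
18.0 [-4.5 -2.9  7.8] [547.7 221.4 105.6]
21.0 [-4.8 -3.1  7.5] [542.9 218.3 113.1]
24.0 [-5.1 -3.3  7.2] [537.8 215.  120.2]
27.0 [-5.4 -3.5  6.8] [532.3 211.5 127.1]
30.0 [-5.7 -3.7  6.5] [526.6 207.8 133.6]
33.0 [-6.  -3.9  6.1] [520.6 204.  139.7]
36.0 [-6.3 -4.   5.7] [514.3 199.9 145.4]
39.0 [-6.5 -4.2  5.3] [507.8 195.8 150.8]
rotvec per 3deg [ 0.03 -0.04  0.  ]
```

Emit:
{"fn": "carry_out", "kwargs": {
  "plan": [
    {"tx":-1.3,"ty":-0.8,"tz":4.4,"rx":0.01414,"ry":-0.02203,"rz":0},
    {"tx":-1.3,"ty":-0.9,"tz":4.4,"rx":0.01414,"ry":-0.02203,"rz":0},
    {"tx":-1.5,"ty":-0.9,"tz":4.3,"rx":0.01414,"ry":-0.02203,"rz":0},
    {"tx":-1.5,"ty":-1.0,"tz":4.3,"rx":0.01414,"ry":-0.02203,"rz":0},
    {"tx":0,"ty":0,"tz":0,"rx":0,"ry":0,"rz":0}
  ]
}}

```text
time: 16.65
tool_pos: [563.1, 230.6, 73.4]
tcp_rot: [3.068, 0.074, 2.924]
contact_force: [-0.0, 0.8, -2.6]
grip_width: 11.5
finger_force: 30.0
```

Run:
```python
from h import *
np.set_printoptions(precision=2,suppress=True)
o=bot.get_obs();print(o['time'],o['tool_pos'],o['tcp_rot'],o['joint_positions'],o['contact_force'],o['moment'],o['finger_force'],o['grip_width'])
```

```text
16.65 [563.14 230.62  73.41] [3.07 0.07 2.92] [ 0.24  0.56  1.56  0.04  0.92 -1.14] [-0.    0.77 -2.6 ] [ 0.05  0.01 -0.03] 30.00027984380722 11.470061002620616
```

Emit:
{"fn": "carry_out", "kwargs": {
  "plan": [
    {"tx":-1.7,"ty":-1.1,"tz":4.2,"rx":0.01414,"ry":-0.02203,"rz":0},
    {"tx":-1.7,"ty":-1.1,"tz":4.2,"rx":0.01414,"ry":-0.02203,"rz":0},
    {"tx":-1.9,"ty":-1.2,"tz":4.1,"rx":0.01414,"ry":-0.02203,"rz":0},
    {"tx":-1.9,"ty":-1.2,"tz":4.1,"rx":0.01414,"ry":-0.02203,"rz":0},
    {"tx":-2.1,"ty":-1.3,"tz":4.0,"rx":0.01414,"ry":-0.02203,"rz":0},
    {"tx":-2.1,"ty":-1.4,"tz":4.0,"rx":0.01414,"ry":-0.02203,"rz":0},
    {"tx":-2.2,"ty":-1.4,"tz":3.9,"rx":0.01414,"ry":-0.02203,"rz":0},
    {"tx":-2.3,"ty":-1.5,"tz":3.8,"rx":0.01414,"ry":-0.02203,"rz":0},
    {"tx":-2.4,"ty":-1.5,"tz":3.7,"rx":0.01414,"ry":-0.02203,"rz":0},
    {"tx":-2.4,"ty":-1.6,"tz":3.7,"rx":0.01414,"ry":-0.02203,"rz":0},
    {"tx":0,"ty":0,"tz":0,"rx":0,"ry":0,"rz":0}
  ]
}}

```text
time: 17.75
tool_pos: [542.4, 217.5, 112.7]
tcp_rot: [2.877, 0.255, 2.893]
contact_force: [0.1, -0.6, -2.1]
grip_width: 11.6
finger_force: 30.0
```

Run:
```python
from h import *
np.set_printoptions(precision=2,suppress=True)
o=bot.get_obs();print(o['time'],o['tool_pos'],o['tcp_rot'],o['joint_positions'],o['contact_force'],o['moment'],o['finger_force'],o['grip_width'])
```

```text
17.75 [542.4  217.45 112.71] [2.88 0.26 2.89] [ 0.17  0.37  1.84  0.25  0.6  -1.37] [ 0.06 -0.64 -2.06] [-0.12  0.15  0.01] 30.000908374786377 11.619391065395208
```

Emit:
{"fn": "carry_out", "kwargs": {
  "plan": [
    {"tx":-2.5,"ty":-1.6,"tz":3.6,"rx":0.01414,"ry":-0.02203,"rz":0},
    {"tx":-2.6,"ty":-1.6,"tz":3.6,"rx":0.01414,"ry":-0.02203,"rz":0},
    {"tx":-2.7,"ty":-1.7,"tz":3.4,"rx":0.01414,"ry":-0.02203,"rz":0},
    {"tx":-2.7,"ty":-1.8,"tz":3.4,"rx":0.01414,"ry":-0.02203,"rz":0},
    {"tx":-2.8,"ty":-1.8,"tz":3.3,"rx":0.01414,"ry":-0.02203,"rz":0},
    {"tx":-2.9,"ty":-1.9,"tz":3.2,"rx":0.01414,"ry":-0.02203,"rz":0},
    {"tx":0,"ty":0,"tz":0,"rx":0,"ry":0,"rz":0}
  ]
}}

```text
time: 18.45
tool_pos: [526.4, 207.3, 133.1]
tcp_rot: [2.754, 0.36, 2.856]
contact_force: [0.2, -0.4, -2.2]
grip_width: 11.3
finger_force: 30.0
```

Run:
```python
from h import *
np.set_printoptions(precision=2,suppress=True)
o=bot.get_obs();print(o['time'],o['tool_pos'],o['tcp_rot'],o['joint_positions'],o['contact_force'],o['moment'],o['finger_force'],o['grip_width'])
```

```text
18.45 [526.38 207.27 133.06] [2.75 0.36 2.86] [ 0.1   0.27  2.01  0.56  0.44 -1.71] [ 0.18 -0.37 -2.16] [-0.23  0.3   0.04] 30.002069771289825 11.276883207728085
```

Emit:
{"fn": "carry_out", "kwargs": {
  "plan": [
    {"tx":-2.0,"ty":-1.3,"tz":2.1,"rx":0.00943,"ry":-0.01469,"rz":0},
    {"tx":-2.0,"ty":-1.3,"tz":2.0,"rx":0.00943,"ry":-0.01469,"rz":0},
    {"tx":-2.0,"ty":-1.3,"tz":2.0,"rx":0.00943,"ry":-0.01469,"rz":0},
    {"tx":-2.0,"ty":-1.3,"tz":2.0,"rx":0.00943,"ry":-0.01469,"rz":0},
    {"tx":0,"ty":0,"tz":0,"rx":0,"ry":0,"rz":0},
    {"tx":0,"ty":0,"tz":0,"rx":0,"ry":0,"rz":0},
    {"tx":0,"ty":0,"tz":0,"rx":0,"ry":0,"rz":0},
    {"tx":0,"ty":0,"tz":0,"rx":0,"ry":0,"rz":0}
  ]
}}

```text
time: 19.25
tool_pos: [519.1, 202.3, 141.4]
tcp_rot: [2.697, 0.406, 2.834]
contact_force: [0.6, -0.3, -2.3]
grip_width: 11.3
finger_force: 30.0
```

Run:
```python
from h import *
np.set_printoptions(precision=2,suppress=True)
o=bot.get_obs();print(o['time'],o['tool_pos'],o['tcp_rot'],o['joint_positions'],o['contact_force'],o['moment'],o['finger_force'],o['grip_width'])
w=bot.capture('wrist')[:,:,::-1];s=bot.capture('scene')[:,:,::-1];t=bot.capture('top')[:,:,::-1]
cv2.imwrite('pics/f.png',np.hstack([np.vstack([cv2.resize(w,(400,300)),cv2.resize(t[150:330,120:360],(400,300))]),cv2.resize(s[170:410,260:580][:, :],(400,300)).repeat(1,0) if 0 else cv2.resize(s[220:400,310:430+20],(400,600))*1]))
```

```text
19.25 [519.07 202.29 141.39] [2.7  0.41 2.83] [ 0.06  0.24  2.08  0.78  0.4  -1.95] [ 0.6  -0.34 -2.34] [-0.29  0.41 -0.  ] 30.001384019851685 11.31693867473428
```

View pics/f.png

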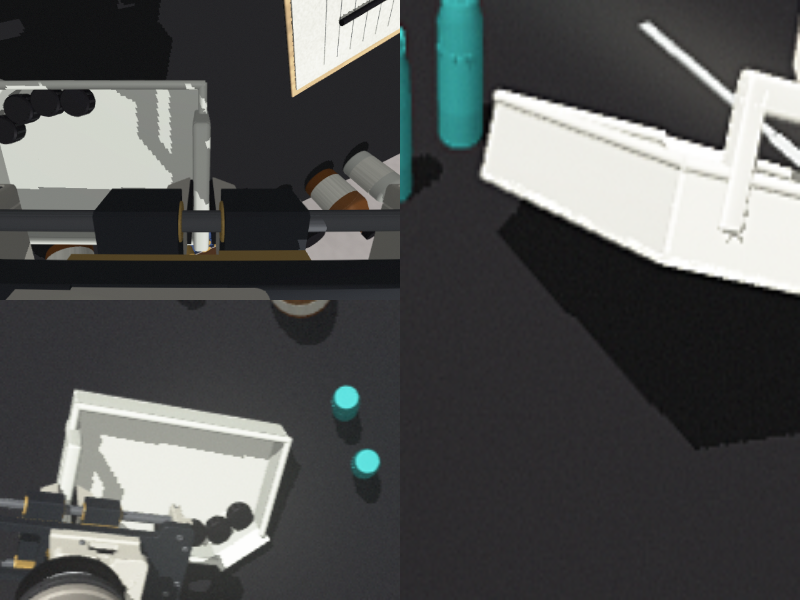

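All four caps lie in a row at the low corner: in the wrist view (shown at 0.625 scale) they are near (8,128), (20,105), (47,100) and (77,100). The tray is held with its bevel down on the bench. I'll locate the caps in the tray frame to check they are really in the corner and at rest.

```bash
cat > caps.py <<'E'
from h import *
from scipy.spatial.transform import Rotation as Ro
np.set_printoptions(precision=1,suppress=True)
def frame():
    o=bot.get_obs();R=Ro.from_euler('xyz',o['tcp_rot']).as_matrix();g=o['tool_pos']-bot.grip_point_offset*R[:,2]
    T=np.c_[R[:,1],R[:,0],-R[:,2]]
    if T[:,0]@[-.2,-.97,0]<0: T[:,0]*=-1
    T[:,1]=np.cross(T[:,2],T[:,0]); return T,g-T@[-102,0,74]
def pix(name,px,z):
    T,org=frame();m=bot.camera_model(name);R=np.array(m['R']);t=np.array(m['t']).ravel()
    u=cv2.undistortPoints(np.array(px,float).reshape(-1,1,2),np.array(m['camera_matrix']),np.array(m['dist']))[:,0]
    d=np.c_[u,np.ones(len(u))]@R@T; c=T.T@(-R.T@t-org)
    return c+d*((z-c[2])/d[:,2])[:,None]
def warp(name,img,z=18,s=3):
    # rectified view of the plane z in the tray: col=s*(x+115), row=s*(85-y)
    T,org=frame();m=bot.camera_model(name)
    X,Y=np.meshgrid(np.arange(0,230*s)/s-115,85-np.arange(0,170*s)/s)
    P=np.c_[X.ravel(),Y.ravel(),np.full(X.size,float(z))]@T.T+org
    p=cv2.projectPoints(P,cv2.Rodrigues(np.array(m['R']))[0],np.array(m['t'],float),np.array(m['camera_matrix']),np.array(m['dist']))[0].reshape(X.shape+(2,)).astype(np.float32)
    return cv2.remap(img,p[...,0],p[...,1],cv2.INTER_LINEAR)
E
python3 - <<'E'
from caps import *
T,org=frame();print('lip',T@[85,-55,0]+org,'tilt',np.degrees(np.arccos(T[2,2])))
print('bevel ends',(T@np.array([[105,-35,0],[65,-75,0]]).T).T+org)
print(pix('wrist',[(13,205),(32,168),(75,160),(123,160)],18)[:,:2])
w=bot.capture('wrist');print(bot.get_obs()['time'])
cv2.imwrite('pics/w6.png',w[:,:,::-1])
g=cv2.cvtColor(warp('wrist',w),cv2.COLOR_RGB2GRAY);cv2.imwrite('pics/warp.png',g)
for th in (50,):
    mask=(g[3*85:3*162,3*150:]<th).astype(np.uint8)
    n,l,st,ce=cv2.connectedComponentsWithStats(mask);print([(s.tolist(),(c/3+[35,0]).round(0).tolist()) for s,c in zip(st[1:],ce[1:]) if s[4]>200])
E
```

```text
lip [476.   63.7   0. ] tilt 33.98848346492975
bevel ends [[491.3  39.9   0. ]
 [460.7  87.5   0. ]]
[[ 78.4 -34.8]
 [ 62.5 -55.9]
 [ 37.  -60.2]
 [  9.9 -60.1]]
19.45
[([0, 0, 240, 231, 33627], [85.0, 44.0])]
```

Emit:
{"fn": "carry_out", "kwargs": {
  "plan": [
    {"tx":0,"ty":0,"tz":-0.6,"rx":0,"ry":0,"rz":0},
    {"tx":0,"ty":0,"tz":0,"rx":0,"ry":0,"rz":0},
    {"tx":0,"ty":0,"tz":0,"rx":0,"ry":0,"rz":0},
    {"tx":0,"ty":0,"tz":0,"rx":0,"ry":0,"rz":0},
    {"tx":0,"ty":0,"tz":0,"rx":0,"ry":0,"rz":0}
  ]
}}

```text
time: 19.95
tool_pos: [519.0, 202.2, 141.1]
tcp_rot: [2.696, 0.407, 2.834]
contact_force: [-0.1, 1.5, -1.1]
grip_width: 11.3
finger_force: 30.0
```

Run:
```python
from caps import *
f=np.array([bot.get_obs()['contact_force']]);print(f)
w=bot.capture('wrist')[:,:,::-1];d=cv2.absdiff(w,cv2.imread('pics/w6.png'))[100:260,0:200].max(2);print('moved px',(d>40).sum())
g=cv2.cvtColor(w,cv2.COLOR_BGR2GRAY)[100:260,0:200]
c=cv2.HoughCircles(cv2.resize(g,None,fx=2,fy=2),cv2.HOUGH_GRADIENT,1,35,param1=80,param2=14,minRadius=30,maxRadius=58)
if c is not None:
    p=c[0,:,:2]/2+[0,100];print(p,c[0,:,2]/2);print(pix('wrist',p,18)[:,:2])
print(bot.get_obs()['contact_force'],frame()[0]@[85,-55,0]+frame()[1])
```

```text
[[-0.1  1.5 -1.1]]
moved px 261
[[132.8 163.8]
 [ 25.2 168.8]] [19.5 20.2]
[[  4.7 -58. ]
 [ 66.5 -55.5]]
[-0.1  2.3  0.3] [476.   63.6  -0.4]
```

Emit:
{"fn": "carry_out", "kwargs": {
  "plan": [
    {"tx":0,"ty":0,"tz":0.2,"rx":0,"ry":0,"rz":0},
    {"tx":0,"ty":0,"tz":0,"rx":0,"ry":0,"rz":0},
    {"tx":0,"ty":0,"tz":0,"rx":0,"ry":0,"rz":0},
    {"tx":0,"ty":0,"tz":0,"rx":0,"ry":0,"rz":0},
    {"tx":0,"ty":0,"tz":0,"rx":0,"ry":0,"rz":0},
    {"tx":0,"ty":0,"tz":0,"rx":0,"ry":0,"rz":0}
  ]
}}

```text
time: 20.6
tool_pos: [518.9, 202.1, 141.1]
tcp_rot: [2.697, 0.406, 2.834]
contact_force: [-0.2, 1.3, -0.9]
grip_width: 11.6
finger_force: 30.0
```

Run:
```python
from caps import *
a=bot.capture('wrist')
for i in range(8): b=bot.capture('wrist')
w6=cv2.imread('pics/w6.png')[:,:,::-1]
def dif(x,y): return (cv2.absdiff(np.ascontiguousarray(x),np.ascontiguousarray(y))[100:260,0:320].max(2)>40)
print('0.4s:',dif(a,b).sum(),'since w6:',dif(a,w6).sum())
ys,xs=np.nonzero(dif(a,w6));print(np.c_[xs,ys+100][::max(1,len(xs)//15)].tolist())
# dark blob on floor plane
g=cv2.cvtColor(warp('wrist',b),cv2.COLOR_RGB2GRAY)
# profile along y=-58 (wall side caps) at cap top plane
print((g[3*(85+52),::9]).tolist()); 
print(bot.get_obs()['time'],bot.get_obs()['contact_force'])
```

```text
0.4s: 1 since w6: 256
[[3, 127], [5, 138], [0, 143], [144, 145], [195, 150], [194, 153], [151, 157], [151, 169], [7, 181], [112, 184], [72, 186], [40, 201], [42, 207], [29, 225], [10, 230], [7, 259]]
[37, 38, 36, 90, 129, 124, 127, 133, 133, 133, 133, 133, 133, 133, 150, 214, 213, 213, 177, 132, 133, 132, 133, 133, 137, 214, 214, 213, 213, 212, 212, 212, 212, 212, 213, 212, 213, 196, 38, 41, 27, 27, 26, 29, 28, 27, 27, 41, 44, 29, 27, 27, 27, 25, 27, 26, 28, 27, 27, 27, 28, 27, 28, 27, 27, 123, 0, 0, 0, 0, 0, 0, 0, 0, 0, 0, 0]
21.05 [ 0.2  0.  -1.2]
```

The caps are still: almost no pixels changed over 0.4 s. They touch each other in a row from the bevel, the tilt is 34°, and the force reading shows the lip bearing lightly on the bench. I'm handing in.

```bash
python3 -c "
from plant import bot
print(bot.close_job())"
```

```text
the job is handed in; nothing more can be done
None
```

I handed the job in at about 21 s: both vials are fully home in the rack, and the tray is held at 34° on its bevelled corner with all four caps at rest; two caps sit on the bevel and two trail back along the wall, the last about 76 mm from the lip.

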